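# Change over the collars in the marking bay and latch its sledge

### The arm

A 6-joint arm with a two-finger parallel gripper is mounted at the origin on a cart in front of the work surface, level with it; the furniture and walls round the work are solid. World frame = base frame: x ahead of the robot, y to its left, z up, the work surface at z = 0. Lengths are in m, angles in degrees, forces in N, time in s.
With the tool pointing down it reaches from about 0.4 to 0.825 m from the base axis. Payload 7 kg.
Tool frame: the origin (TCP) lies between the finger pads; the fingertips stand 19 mm ahead of it and the grasp point (between the pads) is the TCP; z points along the fingers, y is the line along which they close (so a half turn about z gives the same grasp; the last joint's range is limited). The gripper opens to 88 mm and grips with 3 to 60 N. Pads are 19 mm wide; open, the fingers measure 130 mm over their backs; the gripper's body (78 mm by 193 mm) begins 47 mm behind the grasp point.
Start: joints at [91.392, 20.546, 0.682, 0, -70.136, -16.507], TCP at [0.176, 0.652, 0.246] pointing down, gripper open.
Joint ranges: [-176.03, 176.03], [-82.01, 121.73], [-58.28, 71.71], [-173.87, 95.51], [-174.79, -0.11], [-173.66, 173.66]. Speed limits (degrees/s): [136.94, 136.94, 172.46, 180, 180, 180].

### API

Orientations are given as [roll, pitch, yaw] about the fixed x, y, z axes, in that order (R = Rz(yaw) Ry(pitch) Rx(roll)).
In Python, from plant import r gives the robot as it stands. The module is installed in compiled form; this text tells all that it offers.
- The arm moves only by the shell command python3 -m pendant 'ROWS' [OPENING] [FORCE]. ROWS is JSON, a list of rows, each a list of 6 numbers: the shift along the tool's x, y, z in mm, then the turn, a rotation vector about the tool's x, y, z in rad. In form: [[tx, ty, tz, wx, wy, wz], ...]. A call has 1 to 20 rows; each row is the pose to reach, as a shift and turn from the pose commanded when the call began, along the tool's axes at that moment; what a row does not reach only later rows make up. A row lasts 1/8 s, in which the tool goes at most 62.5 mm and 10.7 degrees, less where a joint would pass 70% of its speed; a pose out of reach is approached as far as the arm can. A call with a gripper value outside its range is refused whole. OPENING is the finger opening in mm, from 0 to 87.6, set as the call begins (- or left out, the last holds). The fingers move at their own pace and stop on an object; FORCE is the grip in N (left out, the last holds). Time passes only in rows, so rows that repeat a pose let the fingers close. It gives the time, the measured TCP pose, the force, the opening and the grip force at its end, in the units of the state.
- r.get_state(): the state, without advancing time (a new reading comes with each control period).
- r.capture(name): name is "side" or "top" or "wrist"; returns the picture (384x512x3 uint8, red, green, blue); there is no depth.
- r.camera_params(name): a dict with "mtx" (3x3 intrinsics, pixels), "distortion" ([k1, k2, p1, p2, k3] as OpenCV has them; the pictures are not rectified), "rvec" (rotation vector, rad) and "tvec" (3), from world to camera coordinates, as OpenCV has them; the wrist camera has in their place "mount" (4x4, takes a point from camera to tool coordinates, whose origin is the TCP and whose axes are the flange's). Camera axes: x right, y down, z forward; pixel columns grow to the right and rows downward; lengths in m; the calibration is good to about 2 mm. A picture is of the moment at which its call begins: read the wrist's pose just before it. camera_params takes no time and is no camera call.
- r.close_job(): hands the job in; it is judged then, once.
The state is a dict: "time_s": time; "joints": joint angles; "qd": joint speeds; "joint_torque": joint torques, N m; "tcp_pos": TCP position; "eef_rot": TCP orientation; "contact_force": force on the tool from outside, world axes, zero at the start; "moment": the same for the moment, N m; "gripper_width": finger opening in m; "gripper_force": force on a finger pad.
Only numpy, scipy, OpenCV 4.12 (cv2) and the standard library are available. Lean on these libraries where they do the work, as an engineer would, in place of code of your own. Each camera call takes 0.05 s, during which the arm holds its last target. There are 200 camera calls.

### The job

Change over the marking bay: lift the sledge's thumb-latch bar off the striker by its ball knob, draw the sledge fully out from under the hood, put the finished collars from it into the black tray and lay every raw collar from the rubber mat flat in the middle of a lane of its own, on the dark disc. Then hold the bar up over the striker, slide the sledge fully home under the hood and let the bar drop into its catch behind the striker. Leave everything else on the bench and on the hood where it stands.

Things in the scene. Friction and masses are not known exactly. Their poses are not given: they have to be found in the camera images.
- bay: marking bay, fixed: grey base plate (x -105 to +80, y -190 to +190 mm, 12 thick) on which a sledge runs along y; low grey hood over the left half (x -56 to +80, y +20 to +190, top at z 87), open at its right (-y) end, a loupe on its roof. Origin: centre of the underside, on the bench; z up, x away from the robot, y to its left (turned up to 0.15 rad)
- striker (a point): middle of the top of the striker, a square steel block on the base plate in front of the hood: in the bay's frame x -83, y +130 to +142, top at z 50 mm, 20 mm wide in x, with upright faces (the bar's tooth cannot ride over it by itself)
- sledge (a joint): slide of the sledge (m): 0 = fully home under the hood (stop), 0.18 = fully out towards the bay's -y (stop); friction about 2 N, stays where it is left. The latch bar rides on it
- deck (a point): middle of the sledge's aluminium deck, on its surface, z 22 mm; in the bay's frame x +12, y +95 mm less the slide. Deck 120 (x) x 180 mm (y) with three lanes side by side along y, each 54 mm wide (y) and 112 mm long (x), between ridges 4 mm high and 4 mm wide
- bar (a joint): hinge of the steel thumb-latch bar (rad): 0 = level, down; grows as its free end (towards the bay's +y) is lifted, to 0.8; falls back by its own weight (0.15 kg). Bar 10 mm wide, 12 mm deep, 150 long, along the bay's y
- tooth (a point): lower end of the square tooth under the bar, 12 mm long in y, 116 to 128 mm from the pivot, down to z 33 mm with the bar level. With the sledge home it stands behind the striker (on its +y side, 4 mm play) and locks the sledge. It clears the striker from about 0.17 rad of bar lift
- pivot (a point): pivot of the bar on the sledge, its axis along the bay's x: in the bay's frame x -83, y +30 mm less the slide, z 67 mm
- ball (a point): centre of the black ball knob (24 mm diameter) on a short stem on the bar: with the bar level 95 mm from the pivot towards +y and 38 mm above it, at z 105 mm; the bar's top is 32 mm below it. With the bar held up, the sledge is drawn and pushed by this ball
- lane0 (a point): middle of the right-hand (-y) lane of the sledge, on the deck's surface, marked by a dark disc 44 mm across; moves with the sledge
- lane1 (a point): middle of the centre lane of the sledge, on the deck's surface, marked by a dark disc 44 mm across; moves with the sledge
- lane2 (a point): middle of the left-hand (+y) lane of the sledge, on the deck's surface, marked by a dark disc 44 mm across; moves with the sledge
- tray: black shallow tray, loose, outside 127 (its x) x 177 mm (its y), walls 25 mm high (2 mm thick; inside 116 x 166 mm, floor 2 mm thick); origin: centre of its underside. It stands to the left or right of the bay, long side roughly along the robot's x
- mat: black rubber mat 140 x 140 x 2 mm, fixed, on the other side of the bay from the tray; the raw collars start on it; origin: centre of its underside
- raw0: raw collar, starts on the rubber mat: plain steel shaft collar (ring with a small set screw sticking out on its +x side), 34 mm across x, 32 mm across y, 14 mm high, lying flat; origin: centre of its underside, z up. Handle it as a solid disc. 0.06 kg. May be absent
- raw1: raw collar, starts on the rubber mat: plain steel shaft collar (ring with a small set screw sticking out on its +x side), 34 mm across x, 32 mm across y, 14 mm high, lying flat; origin: centre of its underside, z up. Handle it as a solid disc. 0.06 kg. May be absent
- raw2: raw collar, starts on the rubber mat: plain steel shaft collar (ring with a small set screw sticking out on its +x side), 34 mm across x, 32 mm across y, 14 mm high, lying flat; origin: centre of its underside, z up. Handle it as a solid disc. 0.06 kg. May be absent
- fin0: finished collar, starts in a lane of the sledge under the hood: plain steel shaft collar (ring with a small set screw sticking out on its +x side), 34 mm across x, 32 mm across y, 14 mm high, lying flat; origin: centre of its underside, z up. Handle it as a solid disc. 0.06 kg. May be absent
- fin1: finished collar, starts in a lane of the sledge under the hood: plain steel shaft collar (ring with a small set screw sticking out on its +x side), 34 mm across x, 32 mm across y, 14 mm high, lying flat; origin: centre of its underside, z up. Handle it as a solid disc. 0.06 kg. May be absent
- fin2: finished collar, starts in a lane of the sledge under the hood: plain steel shaft collar (ring with a small set screw sticking out on its +x side), 34 mm across x, 32 mm across y, 14 mm high, lying flat; origin: centre of its underside, z up. Handle it as a solid disc. 0.06 kg. May be absent
- loupe: black eye loupe 37 mm across, 30 mm high, standing on the hood's roof; bystander
- multimeter: yellow and black multimeter, 140 x 68 x 42 mm, back left; bystander
- swab_jar: small clear jar, 48 mm across, 63 mm high, back left; bystander
- solder_spool: spool of solder, 58 mm across, 42 mm high, behind the bay; bystander

How it is judged:
By the outcome, as a careful person would: the job done as asked, in the order asked, and still so for the second after the job is handed in, with the robot touching nothing.
Of raw0, raw1, raw2 only 2 to 3 are there at a start; the rules pass over those that are not, and their reading is None.
Of fin0, fin1, fin2 only 2 to 3 are there at a start; the rules pass over those that are not, and their reading is None.
At some moment in a run one of raw0, raw1, raw2, tray may be knocked a few centimetres aside while the robot is not near it.
Once in a run the grip may slacken for a moment while it holds something.
It also fails if it takes over 210 s, if anything falls off the work surface, if the arm or the gripper's body presses on something with over 40 N, if the wrist force passes 120 N, or if a joint passes its speed limit or range.

## Working session

There is one attempt and no reset: what is moved stays moved. The work goes in short steps, Python scripts to look and compute and a shell command to move; the robot and the scene stay as the last step left them, time stands still between calls to the robot, and variables do not carry over. Pictures are saved under pics/ and viewed, at most 14 in all, crops included, and the job is handed in when it is done.

```bash
mkdir -p pics
cat > h.py <<'E'
import numpy as np, cv2, json
from scipy.spatial.transform import Rotation as R
from plant import r
def pose(s=None):
    s=s or r.get_state(); return np.array(s['tcp_pos']), s['eef_rot']
def Rm(e): return R.from_euler('xyz',e,degrees=True).as_matrix()
def cam(name):
    c=r.camera_params(name); K=np.array(c['mtx']);d=np.array(c['distortion'])
    if 'mount' in c:
        p,e=pose(); T=np.eye(4);T[:3,:3]=Rm(e);T[:3,3]=p; W=T@np.array(c['mount'])
        Rc=W[:3,:3];o=W[:3,3]
    else:
        Rc=cv2.Rodrigues(np.array(c['rvec']))[0].T; o=-Rc@np.array(c['tvec']).ravel()
    return K,d,Rc,o
def ray(C,uv,z):
    K,d,Rc,o=C
    n=cv2.undistortPoints(np.array(uv,float).reshape(-1,1,2),K,d).reshape(-1,2)
    v=np.c_[n,np.ones(len(n))]@Rc.T
    return o+v*((z-o[2])/v[:,2])[:,None]
def proj(C,P):
    K,d,Rc,o=C
    rv=cv2.Rodrigues(Rc.T)[0]
    return cv2.projectPoints(np.array(P,float).reshape(-1,1,3),rv,-Rc.T@o,K,d)[0].reshape(-1,2)
def shot(name,f=None):
    C=cam(name); im=r.capture(name)
    if f: cv2.imwrite('pics/'+f+'.png',im[:,:,::-1])
    return C,im
def go(x,y,z,yaw=None):
    "print tool-axis shift (mm) and turn from current measured pose to target world pose, tool down"
    p,e=pose(); M=Rm(e); t=M.T@(np.array([x,y,z])-p)*1000
    w=np.zeros(3)
    if yaw is not None:
        T=Rm([180,0,yaw]); w=R.from_matrix(M.T@T).as_rotvec()
    print('shift',t.round(1),'turn',w.round(4),'deg',np.degrees(np.linalg.norm(w)).round(1))
E
python3 - <<'E'
from h import *
s=r.get_state();print(s)
for n in('top','side','wrist'):
    C,im=shot(n,n+'0'); print(n,C[3].round(3),C[2].round(2).tolist(),C[0].round(0).tolist())
a=cv2.imread('pics/top0.png');cv2.imwrite('pics/top0b.png',cv2.resize(a,(800,600),interpolation=cv2.INTER_CUBIC))
E
```

```text
{'time_s': 0.0, 'joints': array([ 9.13942697e+01,  2.05893496e+01,  6.33380113e-01, -1.87077911e-02,
       -7.01368211e+01, -1.65090942e+01]), 'qd': array([ 0.08086152, -0.07141476,  0.01974728, -0.09575436, -0.00648528,
       -0.01808123]), 'joint_torque': array([ 3.65491906e-04, -5.82710230e+01,  2.93077809e+01,  6.99805051e+00,
        7.07758343e-03, -1.36320973e-04]), 'tcp_pos': array([0.17589677, 0.6511964 , 0.24464766]), 'eef_rot': array([ 1.79906037e+02, -9.50879606e-03, -1.51211873e+01]), 'contact_force': array([-0.65176394,  1.10463018,  0.75776258]), 'moment': array([ 0.05228337, -0.03023681, -0.00089524]), 'gripper_force': 0.0, 'gripper_width': 0.08755040273637565}
top [ 0.507 -0.005  1.278] [[-0.02, -1.0, 0.08], [-1.0, 0.02, 0.0], [-0.0, -0.08, -1.0]] [[348.0, 0.0, 260.0], [0.0, 348.0, 197.0], [0.0, 0.0, 1.0]]
side [-0.056 -0.92   0.609] [[0.81, -0.25, 0.52], [-0.58, -0.32, 0.75], [-0.02, -0.91, -0.41]] [[465.0, 0.0, 257.0], [0.0, 465.0, 193.0], [0.0, 0.0, 1.0]]
wrist [0.254 0.63  0.384] [[-0.26, -0.92, -0.29], [-0.97, 0.25, 0.08], [0.0, 0.3, -0.96]] [[325.0, 0.0, 253.0], [0.0, 325.0, 190.0], [0.0, 0.0, 1.0]]
```

View pics/top0b.png

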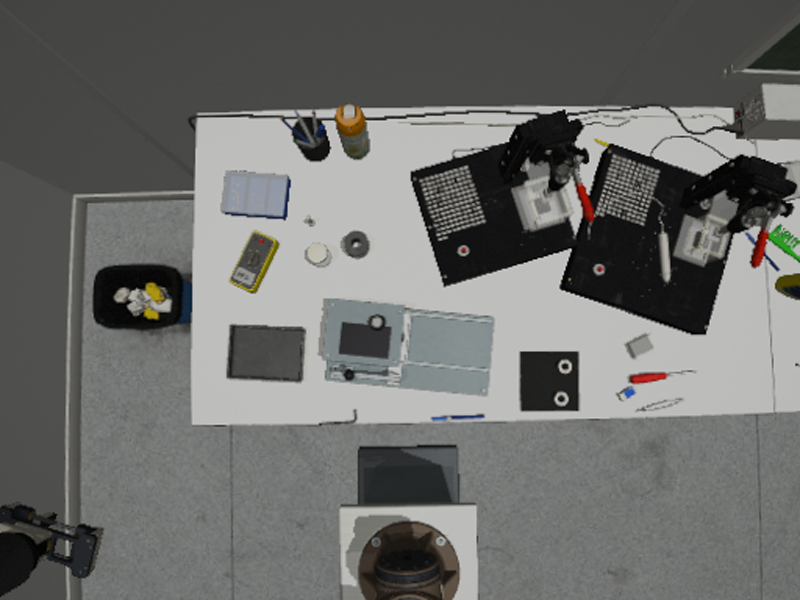

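View pics/side0.png

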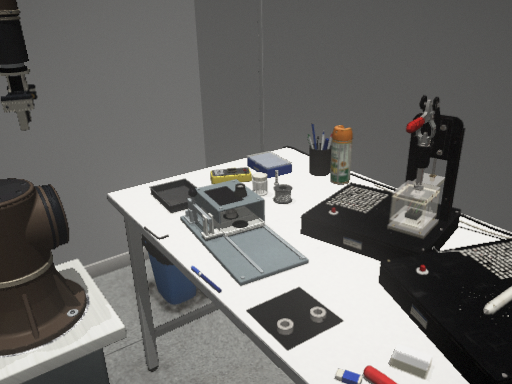

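The top view shows the tray on the left (266,352), the bay in the middle with its ball at about (349,375), and the mat on the right with two raw collars at (565,367) and (561,399). The sledge is home in the side view. Next I measure the bay's corners, the ball, the tray and the collars.

Run:
```python
from h import *
im=cv2.imread('pics/top0.png');C=cam('top');k=1.5625
hsv=cv2.cvtColor(im,cv2.COLOR_BGR2HSV)
for p in [(450,330),(450,375),(340,312),(600,400),(266,352),(349,375),(565,367),(550,380)]:
    print(p,hsv[int(p[1]/k),int(p[0]/k)],end=' ')
print()
V=hsv[...,2]; m=((V<195)).astype(np.uint8)
roi=np.zeros_like(m); roi[185:258,203:320]=1
c=max(cv2.findContours(m*roi,0,1)[0],key=cv2.contourArea)[:,0,:].astype(float)
# edges of plate: right edge, near edge
right=[];near=[]
for y in range(206,248): 
    xs=np.where((m*roi)[y])[0]; right.append((xs.max()+.5,y))
for x in range(214,312):
    ys=np.where((m*roi)[:,x])[0]; near.append((x,ys.max()+.5))
far=[]
for x in range(265,312):
    ys=np.where((m*roi)[:,x])[0]; far.append((x,ys.min()-.5))
def line(p,z):
    P=ray(C,p,z)[:,:2]; l=cv2.fitLine(P.astype(np.float32),cv2.DIST_HUBER,0,.01,.01).ravel(); return l[2:],l[:2]
L={n:line(p,.012) for n,p in(('right',right),('near',near),('far',far))}
for n,(p,d) in L.items(): print(n,p,np.degrees(np.arctan2(d[1],d[0])))
def X(a,b):
    A=np.c_[a[1],-b[1]]; t=np.linalg.solve(A,b[0]-a[0]); return a[0]+t[0]*a[1]
q1=X(L['right'],L['near']);q2=X(L['right'],L['far']);print('corners',q1,q2,np.linalg.norm(q1-q2))
d=L['near'][1]; d=d*np.sign(d[1]); ex=np.array([d[1],-d[0]])
o=q1+105*ex/1000+190*d/1000; print('bay o',o,'yaw',np.degrees(np.arctan2(-d[0],d[1])))
bm=((V<60)).astype(np.uint8); b=bm[233:248,215:230]; print(b); 
ys,xs=np.nonzero(b); 
print('ball',ray(C,[[xs.mean()+215,ys.mean()+233]],.105), 'pred', o+(-.083)*ex+.125*d)
# tray, mat collars
t=(V<130).astype(np.uint8);rt=np.zeros_like(t);rt[200:250,138:202]=1
c=max(cv2.findContours(t*rt,0,1)[0],key=cv2.contourArea);rc=cv2.minAreaRect(c);print('tray',rc,ray(C,[rc[0]],.025)[0],ray(C,cv2.boxPoints(rc),.025)[:,:2].round(3).tolist())
w=(V>100).astype(np.uint8);rm=np.zeros_like(w);rm[227:261,335:368]=1
for c in cv2.findContours(w*rm,0,1)[0]:
    if cv2.contourArea(c)>15:
        e=cv2.minEnclosingCircle(c);print('raw',e,ray(C,[e[0]],.014)[0])
```

```text
(450, 330) [ 93  21 144] (450, 375) [ 95  21 146] (340, 312) [ 93  21 135] (600, 400) [ 45   3 190] (266, 352) [45  7 71] (349, 375) [135  10  49] (565, 367) [30 16 31] (550, 380) [30 16 32] 
right [ 0.4952919  -0.21864985] -1.5686784
near [ 0.38888752 -0.025834  ] 89.08186
far [ 0.6525536 -0.1228085] 89.09902
corners [ 0.38584554 -0.21565261] [ 0.65097934 -0.22291341] 0.2652332
bay o [ 0.49387658 -0.0273595 ] yaw -0.918132
[[0 0 0 0 0 0 0 0 0 0 0 0 0 0 0]
 [0 0 0 0 0 0 0 0 0 0 0 0 0 0 0]
 [0 0 0 0 0 0 0 0 0 0 0 0 0 0 0]
 [0 0 0 0 0 0 0 1 1 0 0 0 0 0 0]
 [0 0 0 0 0 0 1 1 1 1 1 1 0 0 0]
 [0 0 0 0 0 0 1 1 1 1 1 1 0 0 0]
 [0 0 0 0 0 1 1 1 1 1 1 0 0 0 0]
 [0 0 0 0 0 1 1 1 1 1 1 0 0 0 0]
 [0 0 0 0 0 0 1 1 1 1 1 0 0 0 0]
 [0 0 0 0 0 0 1 1 1 1 1 0 0 0 0]
 [0 0 0 0 0 0 0 0 0 0 0 0 0 0 0]
 [0 0 0 0 0 0 0 0 0 0 0 0 0 0 0]
 [0 0 0 0 0 0 0 0 0 0 0 0 0 0 0]
 [0 0 0 0 0 0 0 0 0 0 0 0 0 0 0]
 [0 0 0 0 0 0 0 0 0 0 0 0 0 0 0]]
ball [[0.46085098 0.12250368 0.105     ]] pred [0.4128902  0.09895442]
tray ((169.884521484375, 225.5402069091797), (49.0402717590332, 35.145530700683594), 2.602562189102173) [0.50927286 0.32309935 0.025     ] [[0.451, 0.416], [0.578, 0.41], [0.567, 0.231], [0.441, 0.237]]
raw ((359.0, 255.0), 4.472236156463623) [ 0.39159957 -0.35962191  0.014     ]
raw ((361.0, 234.0), 4.472236156463623) [ 0.46733148 -0.36947438  0.014     ]
```

View pics/wrist0.png

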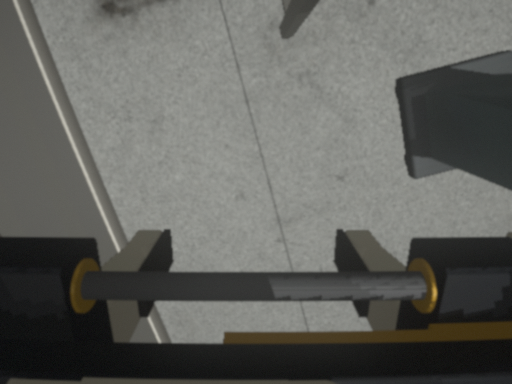

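The wrist view shows only the floor and the fingers (pads near rows 230–330). My plate mask also took in the table, so I redo it by saturation.

```bash
cat > bay.py <<'E'
from h import *
def bay(im,C):
    hsv=cv2.cvtColor(im,cv2.COLOR_BGR2HSV); V=hsv[...,2]
    m=((V<168)).astype(np.uint8); roi=np.zeros_like(m); roi[185:258,200:325]=1; m=m*roi
    n,l,st,_=cv2.connectedComponentsWithStats(m); m=(l==1+st[1:,4].argmax())
    right=[(np.where(m[y])[0].max()+.5,y) for y in range(207,247)]
    near=[(x,np.where(m[:,x])[0].max()+.5) for x in range(214,308)]
    far=[(x,np.where(m[:,x])[0].min()-.5) for x in range(268,310)]
    def line(p,z=.012):
        l=cv2.fitLine(ray(C,p,z)[:,:2].astype(np.float32),cv2.DIST_HUBER,0,.001,.001).ravel(); return l[2:],l[:2]
    L=[line(p) for p in(right,near,far)]
    def X(a,b):
        t=np.linalg.solve(np.c_[a[1],-b[1]],b[0]-a[0]); return a[0]+t[0]*a[1]
    q1,q2=X(L[0],L[1]),X(L[0],L[2])
    for p,d in L: print(np.degrees(np.arctan2(d[1],d[0])).round(2),end=' ')
    d=L[1][1]+0; d*=np.sign(d[1]); f=L[2][1]*np.sign(L[2][1][1]); d=(d+f)/2; d/=np.linalg.norm(d)
    ex=np.array([d[1],-d[0]]); o=(q1+q2)/2+.0125*ex+.19*d
    print('corners',q1,q2,np.linalg.norm(q1-q2)); return o,ex,d
E
python3 - <<'E'
from bay import *
im=cv2.imread('pics/top0.png');C=cam('top')
o,ex,d=bay(im,C); print('o',o,'yaw',np.degrees(np.arctan2(ex[1],ex[0])),'ball pred',o-.083*ex+.125*d)
go(*(o-.083*ex+.125*d),.25,np.degrees(np.arctan2(ex[1],ex[0])))
# loupe
print('loupe bay', [(np.array([ray(C,[[377/1.5625,322/1.5625]],.117)[0,:2]-o])@e)[0].round(3) for e in(ex,d)])
E
```

```text
-6.88 83.7 83.32 corners [ 0.40128627 -0.1868229 ] [ 0.5859853  -0.20910218] 0.18603788
o [ 0.5275334 -0.0105934] yaw -6.490641 ball pred [0.45919552 0.12298779]
shift [411.2 436.2  -4.6] turn [ 0.0012 -0.     -0.1506] deg 8.6
loupe bay [np.float64(0.035), np.float64(0.074)]
```

```bash
python3 -m pendant '[[411,436,0,0,0,-0.15],[411,436,0,0,0,-0.15],[411,436,0,0,0,-0.15],[411,436,0,0,0,-0.15],[411,436,0,0,0,-0.15],[411,436,0,0,0,-0.15],[411,436,0,0,0,-0.15],[411,436,0,0,0,-0.15],[411,436,0,0,0,-0.15],[411,436,0,0,0,-0.15],[411,436,0,0,0,-0.15],[411,436,30,0,0,-0.15],[411,436,30,0,0,-0.15],[411,436,30,0,0,-0.15]]' 60 20
cat > ball.py <<'E'
from bay import *
import sys
C,im=shot('wrist',sys.argv[1]); P=proj(C,[[*pose()[0][:2],.105]]); print('tcp pix',P)
E
python3 ball.py w1
```

```text
time_s: 1.9
tcp_pos: [0.4593, 0.1242, 0.2164]
eef_rot: [180.0, -0.0, -6.5]
contact_force: [0.3, -0.0, -0.0]
gripper_width: 0.0596
gripper_force: 0.0
tcp pix [[252.70582468 193.38335533]]
```

View pics/w1.png

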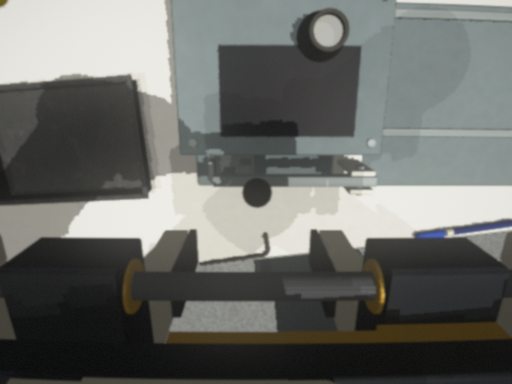

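The ball is at (257,192) and the TCP line projects to (253,193), so I correct by about 3 mm along tool y, descend and grip.

```bash
python3 -m pendant '[[1,3.3,50,0,0,0],[1,3.3,80,0,0,0],[1,3.3,109,0,0,0],[1,3.3,109,0,0,0],[1,3.3,109,0,0,0]]' 50 20 && python3 -m pendant '[[0,0,0,0,0,0],[0,0,0,0,0,0],[0,0,0,0,0,0],[0,0,0,0,0,0],[0,0,0,0,0,0]]' 0 25
```

```text
time_s: 2.58
tcp_pos: [0.4607, 0.1209, 0.108]
eef_rot: [-179.9, -0.1, -6.5]
contact_force: [1.1, 0.4, 1.0]
gripper_width: 0.0499
gripper_force: 0.0
time_s: 3.2
tcp_pos: [0.46, 0.1203, 0.1069]
eef_rot: [-180.0, -0.0, -6.5]
contact_force: [-2.0, -0.0, 4.1]
gripper_width: 0.0223
gripper_force: 25.0
```

```bash
python3 -m pendant '[[0,2.5,-5.9,0.0625,0,0],[0,5.5,-11.5,0.125,0,0],[0,8.8,-17,0.1875,0,0],[0,12.3,-22.3,0.25,0,0],[0,12.3,-22.3,0.25,0,0],[0,12.3,-22.3,0.25,0,0]]'; python3 -c "
from ball import *" w2
python3 - <<'E'
from h import *
C,im=shot('side','s2'); cv2.imwrite('pics/s2c.png',cv2.resize(im[150:300,140:340,::-1],(800,600),interpolation=cv2.INTER_CUBIC))
E
```

```text
time_s: 3.95
tcp_pos: [0.4584, 0.1076, 0.1287]
eef_rot: [-165.7, 0.0, -6.5]
contact_force: [1.2, -1.1, -1.0]
gripper_width: 0.0222
gripper_force: 25.0
tcp pix [[263.05328646 242.62353203]]
```

View pics/s2c.png

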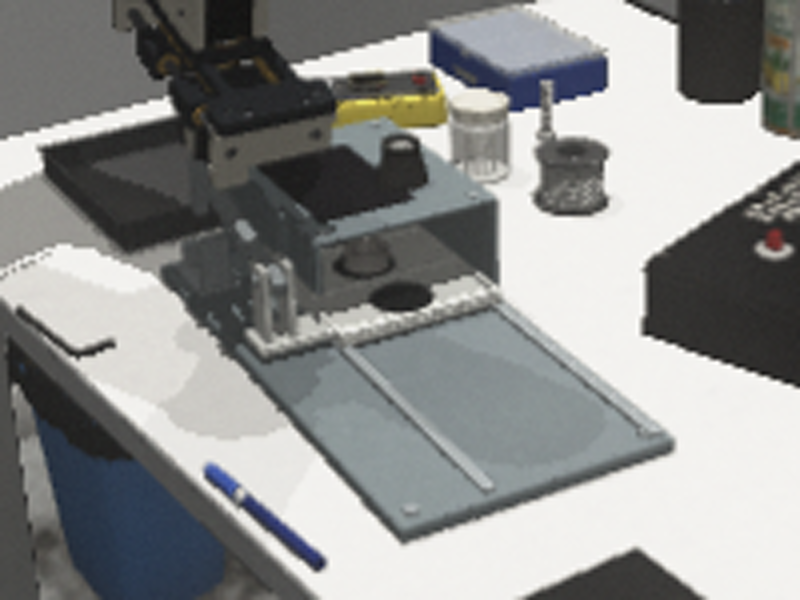

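The side view crop shows lane 0 empty (disc at about 400,296) and a finished collar on lane 1's disc (365,258). The bar is lifted, so I draw the sledge.

```bash
python3 -m pendant '[[0,9.7,-2.5,0,0,0],[0,19.4,-5,0,0,0],[0,29.1,-7.4,0,0,0],[0,38.8,-9.9,0,0,0],[0,48.4,-12.4,0,0,0],[0,58.1,-14.8,0,0,0]]' && python3 -m pendant '[[0,14.5,-3.7,0,0,0],[0,29.1,-7.4,0,0,0],[0,43.6,-11.1,0,0,0],[0,58.1,-14.8,0,0,0],[0,72.7,-18.6,0,0,0],[0,87.2,-22.3,0,0,0],[0,101.7,-26,0,0,0],[0,111,-28.4,0,0,0],[0,114.5,-29.2,0,0,0],[0,117.5,-30,0,0,0],[0,117.5,-30,0,0,0]]'
```

```text
time_s: 4.8
tcp_pos: [0.4516, 0.0476, 0.1289]
eef_rot: [-165.7, -0.0, -6.5]
contact_force: [3.2, 2.0, 1.1]
gripper_width: 0.0224
gripper_force: 25.0
time_s: 6.18
tcp_pos: [0.4381, -0.0707, 0.1293]
eef_rot: [-165.5, -0.0, -6.5]
contact_force: [2.8, 10.1, 5.3]
gripper_width: 0.0221
gripper_force: 25.0
```

At the stop: 179.5 mm of travel and 10 N. I lower the bar and release it.

```bash
python3 -m pendant '[[0,-2,6,-0.0625,0,0],[0,-3.9,12.1,-0.125,0,0],[0,-5.3,18.3,-0.1875,0,0],[0,-6.4,24.6,-0.25,0,0],[0,-6.4,24.6,-0.25,0,0],[0,-6.4,24.6,-0.25,0,0]]' && python3 -m pendant '[[0,0,0,0,0,0],[0,0,0,0,0,0],[0,0,0,0,0,0],[0,0,-40,0,0,0],[0,0,-80,0,0,0],[0,0,-120,0,0,0],[0,0,-120,0,0,0]]' 60
python3 - <<'E'
from bay import *
C,im=shot('wrist','w3');C2,im2=shot('top','t3')
im2=im2[:,:,::-1].copy();o,ex,d=bay(im2,C2);print(o,np.degrees(np.arctan2(ex[1],ex[0])))
for i in range(3): 
    P=o+.012*ex+(-.085+.058*(i-1))*d; print('lane',i,P,proj(C,[[*P,.022]]))
cv2.imwrite('pics/t3c.png',cv2.resize(im2[180:270,130:390],(800,277),interpolation=cv2.INTER_CUBIC))
E
```

```text
time_s: 6.92
tcp_pos: [0.4397, -0.058, 0.1069]
eef_rot: [-179.9, -0.1, -6.4]
contact_force: [-0.4, 14.4, 7.0]
gripper_width: 0.0224
gripper_force: 25.0
time_s: 7.8
tcp_pos: [0.4404, -0.06, 0.2293]
eef_rot: [-179.9, -0.3, -6.5]
contact_force: [0.8, -0.2, -1.2]
gripper_width: 0.0598
gripper_force: 0.0
-1.08 89.05 83.6 corners [ 0.38604173 -0.1987186 ] [ 0.5867218 -0.2024951] 0.20071557
[ 0.511034   -0.01179871] -3.6748683
lane 0 [ 0.51384383 -0.15527382] [[337.45313844  87.75707404]]
lane 1 [ 0.5175613  -0.09739307] [[280.94569725  90.35431806]]
lane 2 [ 0.5212788  -0.03951233] [[224.48890596  93.23393202]]
```

View pics/w3.png

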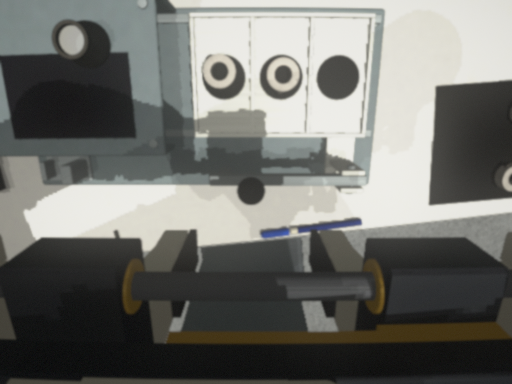

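The wrist view shows the sledge out, finished collars at (220,71) in lane 2 and (283,75) in lane 1, and lane 0's disc bare at (338,77). I locate the collars and discs by masks, keeping the first bay frame because the arm now hides some of the edges.

```bash
cat >> bay.py <<'E'
O=np.array([.5275,-.0106]); YAW=-6.49
EX=np.array([np.cos(np.radians(YAW)),np.sin(np.radians(YAW))]); EY=np.array([-EX[1],EX[0]])
def b2w(x,y): return O+x*EX+y*EY
def w2b(p): return np.array([(p[:2]-O)@EX,(p[:2]-O)@EY])
LANE=[b2w(.012,-.085+.058*(i-1)) for i in range(3)]
def circ(im,C,bgr_lo,bgr_hi,z,box,amin,amax):
    "blobs of brightness in range, filled outer contour -> world"
    g=im.max(2); m=np.zeros_like(g); u0,v0,u1,v1=box
    m[v0:v1,u0:u1]=((g>=bgr_lo)&(g<=bgr_hi))[v0:v1,u0:u1]
    out=[]
    for c in cv2.findContours(m,0,1)[0]:
        a=cv2.contourArea(c)
        if amin<a<amax:
            e=cv2.minEnclosingCircle(c); out.append((e[0],e[1],a,ray(C,[e[0]],z)[0]))
    return out
E
python3 - <<'E'
from bay import *
im=cv2.imread('pics/w3.png');C=cam('wrist')
print(im.max(2)[70,195:350:2])
# collars: bright-ish ring inside dark disc -> hole centres & ring via Hough in disc blobs
for q in circ(im,C,0,60,.022,(195,45,365,108),300,3000): print('disc',np.round(q[0],1),round(q[1],1),q[2],q[3].round(4),w2b(q[3]).round(4))
for u,v in [(220,71),(283,75)]: print(ray(C,[[u,v]],.036)[0].round(4), w2b(ray(C,[[u,v]],.036)[0]).round(4))
print(LANE)
cv2.imwrite('pics/w3c.png',cv2.resize(im[40:115,190:370],(720,300),interpolation=cv2.INTER_CUBIC))
E
```

```text
[206 232 234 194 187 205 211 195 107  76  74  76  76  77  76  77 114 201
 219 219 173  86  79  81 130 225 236 222 227 235 235 236 224 131  80  82
 159 217 223 222 162  90  82  83  82  80  77  91 171 223 224 221 152 161
 232 225 154 218 232 232 235 209  99  78  77  78  76  77  75  75  77  75
  75  75  74  76  75  75]
[ 0.5393 -0.0398  0.036 ] [ 0.0151 -0.0277]
[ 0.5288 -0.0995  0.036 ] [ 0.0114 -0.0882]
[array([ 0.52325984, -0.15403996]), array([ 0.52981557, -0.09641164]), array([ 0.53637129, -0.03878333])]
```

View pics/w3c.png

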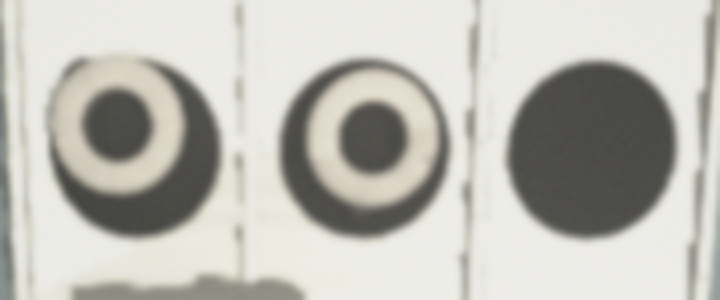

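Run:
```python
from bay import *
C=cam('wrist')
for n,u,z in [('f2',(219.5,71),.036),('f1',(283.25,74.25),.036),('d0',(337.75,77.5),.022),('d1',(281.25,77),.022),('d2',(224,77.5),.022)]:
    p=ray(C,[u],z)[0]; print(n,p.round(4),w2b(p).round(4))
p=ray(C,[(283.25,74.25)],.036)[0]; go(p[0],p[1],.12,YAW-65); print(r.get_state()['joints'].round(1))
```

```text
f2 [ 0.5394 -0.0394  0.036 ] [ 0.0151 -0.0272]
f1 [ 0.5295 -0.0998  0.036 ] [ 0.012  -0.0884]
d0 [ 0.5209 -0.1554  0.022 ] [ 0.0098 -0.1447]
d1 [ 0.5275 -0.0989  0.022 ] [ 0.01   -0.0877]
d2 [ 0.5336 -0.0417  0.022 ] [ 0.0095 -0.0302]
shift [ 94.9  29.  106.2] turn [1.0000e-04 5.0000e-04 1.1334e+00] deg 64.9
[ 17.8  -1.1 -28.7  -0.  -62.4  65.6]
```

```bash
python3 -m pendant '[[95,29,0,0,0,1.133],[95,29,0,0,0,1.133],[95,29,0,0,0,1.133],[95,29,0,0,0,1.133],[95,29,0,0,0,1.133],[95,29,0,0,0,1.133],[95,29,0,0,0,1.133],[95,29,50,0,0,1.133],[95,29,100,0,0,1.133],[95,29,106,0,0,1.133],[95,29,106,0,0,1.133]]' 52 20
python3 - <<'E'
from bay import *
C,im=shot('wrist','w4'); go(.5295,-.0998,.046,YAW-65); print(proj(C,[[.5295,-.0998,.036]]))
E
```

```text
time_s: 9.28
tcp_pos: [0.5306, -0.0997, 0.1211]
eef_rot: [180.0, -0.0, -71.3]
contact_force: [0.2, -0.1, 0.5]
gripper_width: 0.0524
gripper_force: 0.0
shift [-0.4  1.9 76. ] turn [-0.0014 -0.0008  0.0029] deg 0.2
[[255.03928572 204.6068381 ]]
```

View pics/w4.png

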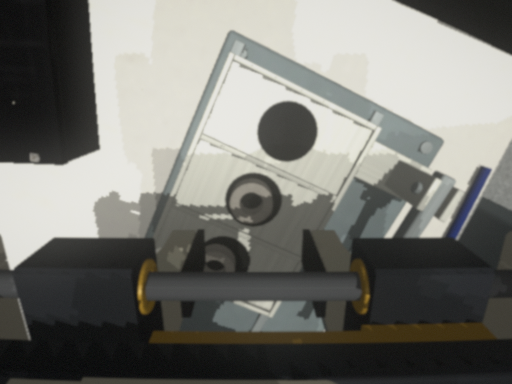

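The collar lies at (253,200) against the predicted (255,205), a correction of about 2 mm. I descend and grip.

```bash
python3 -m pendant '[[2,1,40,0,0,0],[2,1,65,0,0,0],[2,1,75,0,0,0],[2,1,75,0,0,0],[2,1,75,0,0,0]]' && python3 -m pendant '[[0,0,0,0,0,0],[0,0,0,0,0,0],[0,0,0,0,0,0],[0,0,0,0,0,0]]' 0 25 && python3 -m pendant '[[0,0,-40,0,0,0],[0,0,-90,0,0,0],[0,0,-110,0,0,0],[0,0,-110,0,0,0]]'
python3 - <<'E'
from bay import *
go(.510,.363,.15,-90)
C,im=shot('top','t5')
V=im.max(2);k=((V<100)).astype(np.uint8);rt=np.zeros_like(k);rt[190:255,120:202]=1
c=max(cv2.findContours(k*rt,0,1)[0],key=cv2.contourArea);rc=cv2.minAreaRect(c);print(rc,ray(C,cv2.boxPoints(rc),.025)[:,:2].round(3).tolist(),ray(C,[rc[0]],.025))
E
```

```text
time_s: 9.95
tcp_pos: [0.531, -0.1016, 0.047]
eef_rot: [-179.9, -0.0, -71.4]
contact_force: [-0.5, 0.5, -0.6]
gripper_width: 0.0516
gripper_force: 0.0
time_s: 10.45
tcp_pos: [0.5303, -0.1017, 0.046]
eef_rot: [-180.0, -0.0, -71.4]
contact_force: [-0.1, 0.8, 4.0]
gripper_width: 0.0304
gripper_force: 25.0
time_s: 10.95
tcp_pos: [0.5307, -0.1016, 0.1571]
eef_rot: [-179.8, -0.0, -71.4]
contact_force: [-0.0, 0.2, -1.4]
gripper_width: 0.0301
gripper_force: 25.0
shift [-447.  -128.3    7.3] turn [-0.0032 -0.      0.324 ] deg 18.6
((173.67112731933594, 230.73504638671875), (56.714168548583984, 45.089805603027344), 2.602562189102173) [[0.415, 0.416], [0.578, 0.41], [0.565, 0.203], [0.404, 0.211]] [[0.49039272 0.30927862 0.025     ]]
```

```bash
python3 -m pendant '[[0,0,-40,0,0,0],[-60,-17,-40,0,0,0.1],[-120,-34,-40,0,0,0.2],[-180,-52,-40,0,0,0.324],[-240,-69,-40,0,0,0.324],[-300,-86,-40,0,0,0.324],[-360,-103,-40,0,0,0.324],[-420,-121,-40,0,0,0.324],[-447,-128,-40,0,0,0.324],[-447,-128,-40,0,0,0.324],[-447,-128,-40,0,0,0.324]]'
python3 - <<'E'
from bay import *
C,im=shot('wrist','w5'); print(proj(C,[[.51,.363,.002],[.451,.416,.025],[.578,.410,.025],[.567,.231,.025],[.441,.237,.025]]).round(0).tolist()); print(r.get_state()['gripper_width'])
E
```

```text
time_s: 12.38
tcp_pos: [0.5085, 0.3617, 0.1944]
eef_rot: [179.9, -0.1, -90.0]
contact_force: [-0.1, -0.5, -0.3]
gripper_width: 0.0303
gripper_force: 25.0
[[252.0, 171.0], [309.0, 226.0], [186.0, 221.0], [186.0, 30.0], [330.0, 38.0]]
0.030503164007369472
```

View pics/w5.png

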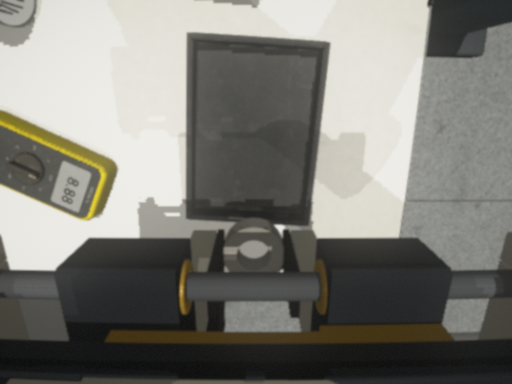

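The tray's corners match the prediction, and the collar is still held at (254,243). I set it down.

```bash
python3 -m pendant '[[0,1,60,0,0,0],[0,1,120,0,0,0],[0,1,155,0,0,0],[0,1,167,0,0,0],[0,1,167,0,0,0],[0,1,167,0,0,0]]' && python3 -m pendant '[[0,0,0,0,0,0],[0,0,0,0,0,0],[0,0,-10,0,0,0],[0,0,-60,0,0,0],[0,0,-120,0,0,0],[0,0,-180,0,0,0],[0,0,-180,0,0,0]]' 48
python3 - <<'E'
from bay import *
C,im=shot('wrist','w6');go(.5394,-.0394,.2,YAW-115)
E
```

```text
time_s: 13.18
tcp_pos: [0.5089, 0.3635, 0.0304]
eef_rot: [-179.9, 0.1, -90.0]
contact_force: [-0.0, -0.8, -1.2]
gripper_width: 0.0304
gripper_force: 25.0
time_s: 14.05
tcp_pos: [0.5101, 0.3648, 0.2157]
eef_rot: [-179.6, 0.5, -90.0]
contact_force: [0.2, -0.1, -1.6]
gripper_width: 0.0478
gripper_force: 0.0
shift [403.2 -30.5  10.5] turn [-0.0025  0.006   0.5498] deg 31.5
```

```bash
python3 -m pendant '[[60,-5,0,0,0,0.1],[120,-10,0,0,0,0.2],[180,-15,0,0,0,0.35],[240,-20,0,0,0,0.5],[300,-25,0,0,0,0.55],[360,-29,0,0,0,0.55],[403,-30,0,0,0,0.55],[403,-30,50,0,0,0.55],[403,-30,90,0,0,0.55],[403,-30,90,0,0,0.55],[403,-30,90,0,0,0.55]]' 52 20
python3 - <<'E'
from bay import *
C,im=shot('wrist','w7'); go(.5394,-.0394,.046,YAW-115); print(proj(C,[[.5394,-.0394,.036]]),r.get_state()['joints'].round(1))
E
```

```text
time_s: 15.48
tcp_pos: [0.5387, -0.0401, 0.1196]
eef_rot: [-180.0, 0.0, -121.5]
contact_force: [0.4, -0.0, 1.2]
gripper_width: 0.052
gripper_force: 0.0
shift [-0.5  0.1 74.1] turn [-0.0017  0.0011  0.0004] deg 0.1
[[253.51331459 205.61152987]] [ 16.6  14.7 -25.9   0.  -49.3 -48.1]
```

View pics/w7.png

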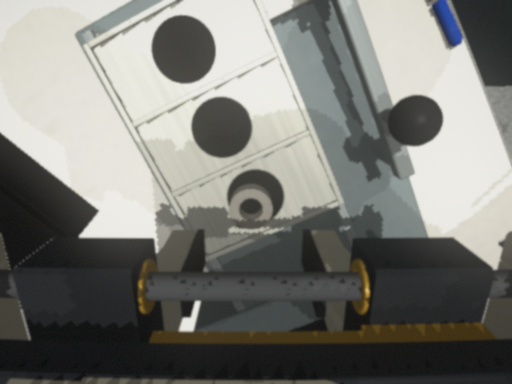

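The collar in lane 2 is at (251,205), as predicted. I pick it up.

```bash
python3 -m pendant '[[0,-1,40,0,0,0],[0,-1,65,0,0,0],[0,-1,74,0,0,0],[0,-1,74,0,0,0],[0,-1,74,0,0,0]]' && python3 -m pendant '[[0,0,0,0,0,0],[0,0,0,0,0,0],[0,0,0,0,0,0],[0,0,0,0,0,0]]' 0 25 && python3 -m pendant '[[0,0,-40,0,0,0],[0,0,-90,0,0,0],[0,0,-150,0,0,0],[0,0,-150,0,0,0]]'
python3 - <<'E'
from bay import *
go(.507,.290,.2,-90)
E
```

```text
time_s: 16.15
tcp_pos: [0.5398, -0.0405, 0.046]
eef_rot: [-179.9, 0.1, -121.5]
contact_force: [0.5, 0.1, 0.4]
gripper_width: 0.0525
gripper_force: 0.0
time_s: 16.65
tcp_pos: [0.5391, -0.0407, 0.0449]
eef_rot: [-180.0, 0.0, -121.5]
contact_force: [-0.4, 0.6, 4.0]
gripper_width: 0.0302
gripper_force: 25.0
time_s: 17.15
tcp_pos: [0.5415, -0.0404, 0.1995]
eef_rot: [-179.6, 0.3, -121.5]
contact_force: [0.2, -0.2, -1.5]
gripper_width: 0.0308
gripper_force: 25.0
shift [-263.8  201.9   -0.3] turn [-0.0083  0.0039 -0.5494] deg 31.5
```

```bash
python3 -m pendant '[[-45,34,0,0,0,-0.1],[-90,69,0,0,0,-0.2],[-135,103,0,0,0,-0.3],[-180,138,0,0,0,-0.45],[-225,172,0,0,0,-0.55],[-264,202,0,0,0,-0.55],[-264,202,0,0,0,-0.55],[-264,202,0,0,0,-0.55],[-264,202,0,0,0,-0.55]]'
python3 - <<'E'
from bay import *
C,im=shot('wrist','w8');go(.507,.290,.028,-90);s=r.get_state();print(s['gripper_width'])
K=im.max(2); print([K[int(v),int(u)] for u,v in proj(C,[[.451,.416,.025],[.578,.410,.025],[.567,.231,.025],[.441,.237,.025]])])
e=ray(C,[(u,v) for v in (100,150) for u in np.where(K[v,100:400]<110)[0][[0,-1]]+100],.025);print(e)
E
```

```text
time_s: 18.27
tcp_pos: [0.5045, 0.2888, 0.1942]
eef_rot: [180.0, -0.0, -90.1]
contact_force: [-0.4, -0.4, -0.2]
gripper_width: 0.0307
gripper_force: 25.0
shift [ -1.2  -2.4 166.4] turn [ 0.0003 -0.0002 -0.0013] deg 0.1
0.030308104950695598
[np.uint8(79), np.uint8(56), np.uint8(228), np.uint8(227)]Traceback (most recent call last):
  File "<stdin>", line 4, in <module>
IndexError: index 0 is out of bounds for axis 0 with size 0
```

View pics/w8.png

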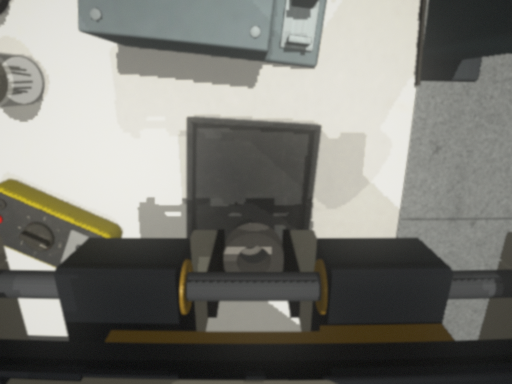

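The tray is unmoved (its far edge is at row 118, as expected). I set the second collar down.

```bash
python3 -m pendant '[[-1,-2,60,0,0,0],[-1,-2,120,0,0,0],[-1,-2,155,0,0,0],[-1,-2,168,0,0,0],[-1,-2,168,0,0,0],[-1,-2,168,0,0,0]]' && python3 -m pendant '[[0,0,0,0,0,0],[0,0,0,0,0,0],[0,0,-10,0,0,0],[0,0,-60,0,0,0],[0,0,-120,0,0,0],[0,0,-180,0,0,0],[0,0,-180,0,0,0]]' 48
python3 - <<'E'
from bay import *
C,im=shot('wrist','w9');C,im=shot('top','t9');g=im.max(2);m=np.zeros_like(g);m[215:275,320:400]=g[215:275,320:400]
m=im[205:275,310:400].max(2)
cv2.imwrite('pics/t9c.png',cv2.resize(im[195:285,130:400,::-1],(800,267),interpolation=cv2.INTER_CUBIC))
go(.40,-.365,.22,-90); print(r.get_state()['joints'].round(1))
E
```

```text
time_s: 19.08
tcp_pos: [0.5075, 0.2913, 0.0279]
eef_rot: [-179.9, 0.1, -90.0]
contact_force: [-0.3, 0.5, -0.1]
gripper_width: 0.0307
gripper_force: 25.0
time_s: 19.95
tcp_pos: [0.5088, 0.2927, 0.2134]
eef_rot: [-179.5, 0.4, -89.9]
contact_force: [-0.4, 0.5, -0.8]
gripper_width: 0.0485
gripper_force: 0.0
shift [656.  106.5 -13.5] turn [-0.0014  0.0021 -0.0001] deg 0.1
[ 49.   13.6 -14.3  -0.  -62.  -49. ]
```

View pics/t9c.png

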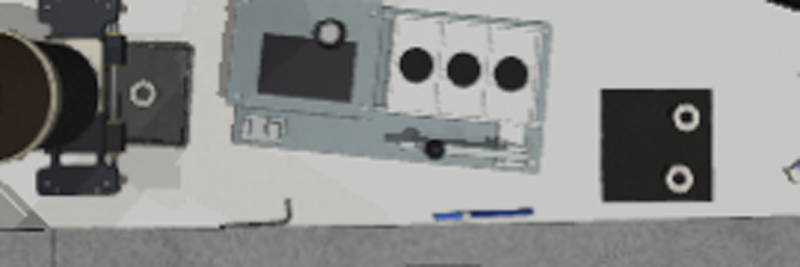

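Both tray collars are in (one visible at 143,93), the lanes are clear and the two raw collars are still on the mat (686,117 and 680,179). I go to the far raw collar.

```bash
python3 -m pendant '[[60,4,0,0,0,0],[120,8,0,0,0,0],[180,12,0,0,0,0],[240,16,0,0,0,-0.1],[300,20,0,0,0,-0.2],[360,24,0,0,0,-0.323],[420,28,0,0,0,-0.323],[480,32,0,0,0,-0.323],[540,36,0,0,0,-0.323],[600,40,0,0,0,-0.323],[661,41,0,0,0,-0.323],[661,41,40,0,0,-0.323],[661,41,75,0,0,-0.323],[661,41,75,0,0,-0.323],[661,41,75,0,0,-0.323]]' 60 20
cat > raws.py <<'E'
from bay import *
import sys
C,im=shot('wrist',sys.argv[1]); g=im.max(2)
m=(g>90).astype(np.uint8); cs,hi=cv2.findContours(m,cv2.RETR_CCOMP,cv2.CHAIN_APPROX_NONE)
for c,h in zip(cs,hi[0]):
    a=cv2.contourArea(c); (x,y),rad=cv2.minEnclosingCircle(c)
    if h[3]<0 and 600<a<5000 and a/(np.pi*rad*rad)>.75 and y<240: print('ring',(round(x),round(y)),a,round(rad,1),ray(C,[(x,y)],.016)[0].round(4))
E
python3 raws.py w10
```

```text
time_s: 21.92
tcp_pos: [0.466, -0.3702, 0.1322]
eef_rot: [180.0, -0.0, -71.5]
contact_force: [0.5, -0.6, 0.2]
gripper_width: 0.06
gripper_force: 0.0
```

View pics/w10.png

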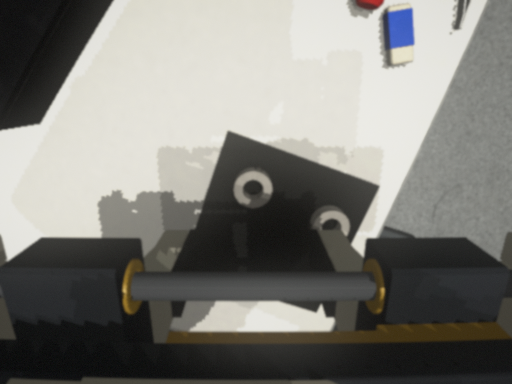

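The wrist view shows raw A at (253,187) and raw B at (333,222).

Run:
```python
from bay import *
C=cam('wrist'); a,b=ray(C,[(253,187),(332,221)],.016); print(a,b); go(a[0],a[1],.026,YAW-65)
```

```text
[ 0.46815184 -0.37367713  0.016     ] [ 0.39467211 -0.36648872  0.016     ]
shift [  3.6  -0.5 106.9] turn [-0.0008 -0.0012  0.0007] deg 0.1
```

```bash
python3 -m pendant '[[3,-0.5,50,0,0,0],[3,-0.5,90,0,0,0],[3,-0.5,106,0,0,0],[3,-0.5,106,0,0,0],[3,-0.5,106,0,0,0]]' && python3 -m pendant '[[0,0,0,0,0,0],[0,0,0,0,0,0],[0,0,0,0,0,0],[0,0,0,0,0,0]]' 0 25 && python3 -m pendant '[[0,0,-40,0,0,0],[0,0,-90,0,0,0],[0,0,-120,0,0,0],[0,0,-120,0,0,0]]'
python3 - <<'E'
from bay import *
C,im=shot('wrist','w11'); g=im.max(2)
p=(LANE[1]+np.array([.5275,-.0989]))/2; print(p); go(p[0],p[1],.146,YAW-65)
E
```

```text
time_s: 22.6
tcp_pos: [0.4683, -0.3733, 0.0275]
eef_rot: [-179.9, -0.1, -71.5]
contact_force: [0.7, 0.0, 0.3]
gripper_width: 0.0599
gripper_force: 0.0
time_s: 23.1
tcp_pos: [0.4671, -0.3729, 0.0259]
eef_rot: [-180.0, -0.0, -71.5]
contact_force: [-0.8, 0.6, 2.8]
gripper_width: 0.03
gripper_force: 25.0
time_s: 23.6
tcp_pos: [0.4684, -0.3735, 0.1485]
eef_rot: [-179.8, -0.2, -71.5]
contact_force: [-0.2, 0.1, -1.0]
gripper_width: 0.0303
gripper_force: 25.0
[ 0.52865778 -0.09765582]
shift [-241.6 -145.4    0.6] turn [-0.0019 -0.0013 -0.0002] deg 0.1
```

View pics/w11.png

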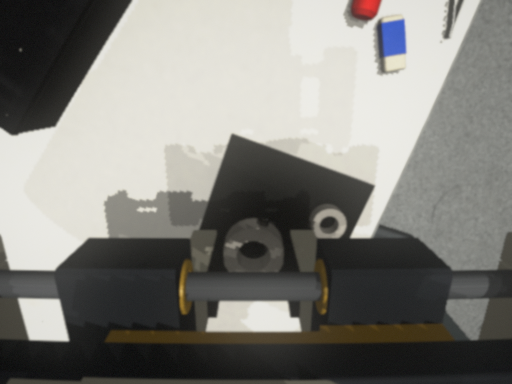

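The collar is held with its hole at (254,248), and raw B is at (329,221). I check the in-hand offset while carrying it to lane 1.

```bash
python3 -m pendant '[[-53,-32,0,0,0,0],[-106,-64,0,0,0,0],[-160,-96,0,0,0,0],[-213,-128,0,0,0,0],[-241.6,-145.4,0,0,0,0],[-241.6,-145.4,0,0,0,0],[-241.6,-145.4,0,0,0,0],[-241.6,-145.4,0,0,0,0]]'
cat > hand.py <<'E'
from bay import *
def inhand(dz=.010):
    "offset of held collar's hole from the TCP in tool mm (dz: collar top ahead of TCP)"
    C,im=shot('wrist'); p,e=pose(); M=Rm(e); g=im.max(2).astype(float)
    u,v=proj(C,[p+M@[0,0,dz]])[0]; return C,im,p,M,u,v
def discs(C,im,box=(0,0,512,235)):
    g=im.max(2); m=np.zeros_like(g); a,b,c,d=box; m[b:d,a:c]=(g[b:d,a:c]<70)*255
    for c in cv2.findContours(m,0,1)[0]:
        A=cv2.contourArea(c); (x,y),rd=cv2.minEnclosingCircle(c)
        if A>300 and A/(np.pi*rd*rd)>.8: 
            q=ray(C,[(x,y)],.022)[0]; print('disc',(round(x,1),round(y,1)),round(rd,1),q.round(4),'bay',w2b(q).round(4))
E
python3 - <<'E'
from hand import *
C,im,p,M,u,v=inhand(); print('tcp-line collar-top pix',u,v,'width',r.get_state()['gripper_width']); cv2.imwrite('pics/w12.png',im[:,:,::-1])
discs(C,im); print(proj(C,[[*q,.022] for q in LANE]).round(1).tolist())
print(im.max(2)[225:262:3,244:266:3])
q=(LANE[1]+np.array([.5275,-.0989]))/2; go(q[0],q[1],.046,YAW-65)
E
```

```text
time_s: 24.65
tcp_pos: [0.5277, -0.0984, 0.145]
eef_rot: [179.9, 0.0, -71.6]
contact_force: [0.1, 0.2, -0.4]
gripper_width: 0.0303
gripper_force: 25.0
tcp-line collar-top pix 253.50957545181836 253.92050053384168 width 0.03027248332605929
disc (250.2, 188.8) 24.1 [ 0.5303 -0.0976  0.022 ] bay [ 0.0126 -0.0861]
[[280.8, 127.5], [250.3, 190.3], [223.1, 246.3]]
[[ 72  78  83  78  67  63  54  48]
 [ 71  73  76  78  74  73  69  68]
 [ 77  79  77  77  76  77  75  72]
 [ 79  78  78  78  79  77  76  75]
 [ 77  78  78  77  78  78  76  78]
 [100  77  82  99  91  79  77  77]
 [ 94  67  97  98  99  96  90  80]
 [ 33  61  98  97  99  98  96  94]
 [ 30  72  99  98  97  97  95  99]
 [ 35  89  97  96  95  95  97  94]
 [ 60  95  95  97  95  95  91  72]
 [ 67  73  82  85  82  74  66  66]
 [ 67  68  66  69  66  67  64  67]]
shift [-0.5 -1.2 99.2] turn [ 0.0008  0.0001 -0.0015] deg 0.1
```

The disc measures (.5303,−.0976) and the held collar sits about 2 mm ahead in tool x. I correct by (−2,−2.5) and place it.

```bash
python3 -m pendant '[[-2,-2.5,40,0,0,0],[-2,-2.5,80,0,0,0],[-2,-2.5,95,0,0,0],[-2,-2.5,98.5,0,0,0],[-2,-2.5,98.5,0,0,0],[-2,-2.5,98.5,0,0,0]]' && python3 -m pendant '[[0,0,0,0,0,0],[0,0,0,0,0,0],[0,0,-10,0,0,0],[0,0,-50,0,0,0],[0,0,-80,0,0,0],[0,0,-100,0,0,0],[0,0,-100,0,0,0]]' 50
cat > ring.py <<'E'
from hand import *
def rings(C,im,zt,pts):
    "centres of bright ring near given world points, from saturated local threshold on the hole/outer contour"
    g=im.max(2)
    for P in pts:
        u,v=proj(C,[[P[0],P[1],zt]])[0].astype(int); s=32
        if not(s<u<512-s and s<v<384-s): print('out',u,v); continue
        w=g[v-s:v+s,u-s:u+s]; t,m=cv2.threshold(w,0,255,cv2.THRESH_OTSU)
        h=cv2.HoughCircles(cv2.medianBlur(w,3),cv2.HOUGH_GRADIENT,1.2,12,param1=120,param2=14,minRadius=5,maxRadius=30)
        for x,y,rd in (h[0][:3] if h is not None else []):
            q=ray(C,[(x+u-s,y+v-s)],zt)[0]; print((round(x+u-s,1),round(y+v-s,1)),round(rd,1),q.round(4),'bay',w2b(q).round(4))
E
python3 - <<'E'
from ring import *
C,im=shot('wrist','w13'); rings(C,im,.036,[LANE[1]]); discs(C,im)
go(.3947,-.3665,.15,YAW-65)
E
```

```text
time_s: 25.45
tcp_pos: [0.5309, -0.0948, 0.0483]
eef_rot: [-179.9, -0.0, -71.5]
contact_force: [0.2, 0.0, -0.3]
gripper_width: 0.03
gripper_force: 25.0
time_s: 26.32
tcp_pos: [0.5311, -0.0948, 0.1496]
eef_rot: [-179.8, -0.1, -71.5]
contact_force: [-0.4, -0.6, -0.3]
gripper_width: 0.0501
gripper_force: 0.0
(np.float64(257.0), np.float64(183.6)) 24.0 [ 0.5314 -0.1027  0.036 ] bay [ 0.0142 -0.0911]
(np.float64(258.2), np.float64(201.6)) 26.6 [ 0.5255 -0.0884  0.036 ] bay [ 0.0068 -0.0775]
(np.float64(267.8), np.float64(193.2)) 10.0 [ 0.5204 -0.0978  0.036 ] bay [ 0.0028 -0.0874]
shift [214.6 214.8  -2.2] turn [-0.0021 -0.0003 -0.    ] deg 0.1
```

```bash
python3 -m pendant '[[43,43,0,0,0,0],[86,86,0,0,0,0],[129,129,0,0,0,0],[172,172,0,0,0,0],[214,214,0,0,0,0],[214,214,0,0,0,0],[214,214,20,0,0,0],[214,214,20,0,0,0]]' 60 20
cat > seg.py <<'E'
from hand import *
def segring(C,im,zt,lo,box):
    a,b,c,d=box; g=im.max(2); m=np.zeros_like(g); m[b:d,a:c]=(g[b:d,a:c]>lo)*255
    for k in cv2.findContours(m,0,1)[0]:
        A=cv2.contourArea(k); (x,y),rd=cv2.minEnclosingCircle(k)
        if A>300 and A/(np.pi*rd*rd)>.75: q=ray(C,[(x,y)],zt)[0]; print('ring',(round(x,1),round(y,1)),round(rd,1),q.round(4)); go(q[0],q[1],.026,YAW-65)
E
python3 - <<'E'
from seg import *
C,im=shot('wrist','w14'); print(pose()[0],proj(C,[[.3947,-.3665,.016]]))
for lo in(80,100,120): segring(C,im,.016,lo,(190,130,330,232))
g=im.max(2);print(g[150:230:5,215:300:5])
E
```

```text
time_s: 27.38
tcp_pos: [0.3938, -0.3647, 0.1253]
eef_rot: [179.8, 0.2, -71.5]
contact_force: [0.3, 0.3, -0.4]
gripper_width: 0.06
gripper_force: 0.0
[ 0.39457613 -0.36500397  0.12635969] [[252.80831453 191.27075683]]
[[ 48  50  51  53  56  57  58  59  62  64  64  66  65  70  70  88 156]
 [ 46  48  48  51  52  53  53  57  59  59  61  63  64  64  68  69  68]
 [ 43  46  47  48  50  51  52  56  56  59  60  61  63  63  66  65  70]
 [ 43  42  44  47  48  50  50  52  54  54  57  58  60  62  61  66  65]
 [ 38  41  44  46  43  46  47  51  49  52  54  56  58  59  62  63  63]
 [ 37  39  39  42  43  45  44  56  60  50  54  54  56  56  58  60  66]
 [ 34  35  38  37  40  56  89 131 139 104  75  53  53  56  55  59 138]
 [ 33  34  34  37  43 145 174 172 173 176 160  64  51  54  56  55 211]
 [ 33  35  36  36  98 167 160  63  63 149 176 141  48  50  53  89 219]
 [ 34  34  35  35 136 150  46  33  31  37 101 100  40  41  45 183 219]
 [ 29  33  33  39 136 147  65  28  31  44  97  98  37  38  44 128 123]
 [ 22  23  20  24  63  83  70  67  65  66  80  82  37  37  83 121 121]
 [ 28  31  26  31  32  72  75  77  75  75  75  35  35  37 100 102 115]
 [ 21  24  20  21  26  27 109 106  73  61  32  33  34  54 102 103 101]
 [ 19  21  21  23  21  25  25  26  29  29  30  33  32  92 101 102 102]
 [ 19  20  21  22  31  32  32  26  25  27  29  28  34  99 102 102 101]]
```

Run:
```python
from seg import *
im=cv2.imread('pics/w14.png');C=cam('wrist')
for lo in(62,66): segring(C,im,.016,lo,(215,172,280,225))
q=ray(C,[(253.3,196.8)],.016)[0];print(q);go(q[0],q[1],.026,YAW-65)
```

```text
ring (252.6, 196.2) 21.2 [ 0.3943 -0.3626  0.016 ]
shift [ -2.2  -0.7 100.4] turn [0.0018 0.0015 0.0005] deg 0.1
ring (252.8, 196.4) 21.1 [ 0.3942 -0.3624  0.016 ]
shift [ -2.4  -0.6 100.4] turn [0.0018 0.0015 0.0005] deg 0.1
[ 0.39367322 -0.36225582  0.016     ]
shift [ -2.7  -0.2 100.4] turn [0.0018 0.0015 0.0005] deg 0.1
```

```bash
python3 -m pendant '[[-2.4,-0.5,50,0,0,0],[-2.4,-0.5,90,0,0,0],[-2.4,-0.5,101,0,0,0],[-2.4,-0.5,101,0,0,0],[-2.4,-0.5,101,0,0,0]]' && python3 -m pendant '[[0,0,0,0,0,0],[0,0,0,0,0,0],[0,0,0,0,0,0],[0,0,0,0,0,0]]' 0 25 && python3 -m pendant '[[0,0,-40,0,0,0],[0,0,-90,0,0,0],[0,0,-120,0,0,0],[0,0,-120,0,0,0]]'
python3 - <<'E'
from bay import *
p=(LANE[0]+np.array([.5209,-.1554]))/2; print(p); go(p[0],p[1],.146,YAW-65)
E
```

```text
time_s: 28.05
tcp_pos: [0.3959, -0.3637, 0.0277]
eef_rot: [-179.9, -0.1, -71.5]
contact_force: [-0.2, -0.6, 0.0]
gripper_width: 0.0601
gripper_force: 0.0
time_s: 28.55
tcp_pos: [0.3946, -0.3634, 0.0263]
eef_rot: [-180.0, -0.0, -71.5]
contact_force: [-0.0, 0.2, 3.4]
gripper_width: 0.0303
gripper_force: 25.0
time_s: 29.05
tcp_pos: [0.396, -0.364, 0.1486]
eef_rot: [-179.8, -0.2, -71.5]
contact_force: [0.4, 1.3, -2.0]
gripper_width: 0.0301
gripper_force: 25.0
[ 0.52207992 -0.15471998]
shift [-158.4 -186.     2.8] turn [-0.0037 -0.0035  0.0001] deg 0.3
```

```bash
python3 -m pendant '[[-39,-46,0,0,0,0],[-79,-93,0,0,0,0],[-118,-139,0,0,0,0],[-158,-186,0,0,0,0],[-158,-186,0,0,0,0],[-158,-186,0,0,0,0],[-158,-186,0,0,0,0],[-158,-186,0,0,0,0]]'
python3 - <<'E'
from hand import *
C,im,p,M,u,v=inhand(); print('tcp-line collar-top pix',u,v,'width',r.get_state()['gripper_width']); cv2.imwrite('pics/w15.png',im[:,:,::-1])
discs(C,im); print(proj(C,[[*q,.022] for q in LANE]).round(1).tolist())
print(im.max(2)[219:270:3,238:272:3])
E
```

```text
time_s: 30.05
tcp_pos: [0.5203, -0.1554, 0.1459]
eef_rot: [180.0, 0.0, -71.6]
contact_force: [-0.2, 0.1, -1.3]
gripper_width: 0.0304
gripper_force: 25.0
tcp-line collar-top pix 253.37705827024155 254.11778325828044 width 0.0305588822402013
disc (249.6, 187.1) 24.5 [ 0.5238 -0.1556  0.022 ] bay [ 0.0127 -0.1445]
[[249.7, 189.0], [222.6, 245.0], [198.6, 294.9]]
[[ 90  91  91  86  91  95  91  94  96  95  96  94]
 [ 94  89  83  79  76  72  72  76  85  92  94  93]
 [ 76  68  67  66  68  67  67  67  66  68  78 117]
 [ 66  66  65  65  64  64  65  64  66  67  65  87]
 [ 64  64  64  65  68  67  67  66  66  64  63  64]
 [ 67  69  72  71  73  72  73  71  73  68  65  64]
 [ 72  72  73  73  72  72  72  73  74  72  72  69]
 [ 74 107 112  88  73  98 111  92  72  71  73  73]
 [131 136 135 137 123 127 132 132  78  71  72  74]
 [111 124  79  76  93  93  92  90  81  72  77  77]
 [ 74  49  34  83  92  91  90  90  92  86  87  91]
 [ 61  30  49  89  91  92  90  89  91  92  83  91]
 [ 61  42  78  90  92  89  87  91  92  86  64  73]
 [ 61  61  83  89  92  89  90  90  86  64  60  68]
 [ 62  62  63  68  75  80  78  69  62  59  59  71]
 [ 67  64  63  63  63  62  62  61  62  62  64  72]
 [ 71  64  62  63  64  65  64  64  64  62  70  73]]
```

```bash
python3 -m pendant '[[-1.5,-3,40,0,0,0],[-1.5,-3,80,0,0,0],[-1.5,-3,95,0,0,0],[-1.5,-3,99.5,0,0,0],[-1.5,-3,99.5,0,0,0],[-1.5,-3,99.5,0,0,0]]' && python3 -m pendant '[[0,0,0,0,0,0],[0,0,0,0,0,0],[0,0,-10,0,0,0],[0,0,-60,0,0,0],[0,0,-120,0,0,0],[0,0,-150,0,0,0],[0,0,-150,0,0,0]]' 50
python3 - <<'E'
from bay import *
# view point: camera over the sledge with yaw = bay: TCP near ball
b=b2w(-.083,-.055); print(b); go(b[0]+.003,b[1],.2,YAW)
E
```

```text
time_s: 30.85
tcp_pos: [0.5242, -0.152, 0.0478]
eef_rot: [-179.9, -0.0, -71.5]
contact_force: [-0.4, 0.8, -0.7]
gripper_width: 0.0304
gripper_force: 25.0
time_s: 31.72
tcp_pos: [0.5248, -0.1521, 0.2004]
eef_rot: [-179.6, -0.1, -71.5]
contact_force: [0.4, 1.4, -0.5]
gripper_width: 0.0501
gripper_force: 0.0
[ 0.43881526 -0.05586606]
shift [-1.176e+02  4.810e+01 -1.000e-01] turn [-0.0043 -0.0054 -1.1341] deg 65.0
```

```bash
python3 -m pendant '[[-50,20,-10,0,0,-0.18],[-100,40,-20,0,0,-0.36],[-118,48,-25,0,0,-0.54],[-118,48,-25,0,0,-0.72],[-118,48,-25,0,0,-0.9],[-118,48,-25,0,0,-1.08],[-118,48,-25,0,0,-1.134],[-118,48,-25,0,0,-1.134],[-118,48,-25,0,0,-1.134]]' 50 20
python3 - <<'E'
from hand import *
C,im=shot('wrist','w16'); print(pose()[0].round(4)); g=im.max(2)
for i in (0,1,2):
    u,v=proj(C,[[*LANE[i],.022]])[0]; a,b=int(u)-24,int(v)-26
    w=g[max(b,0):b+52,a:a+48]; m=(w<140).astype(np.uint8)
    n,l,st,ce=cv2.connectedComponentsWithStats(m)
    print('lane',i,(round(u),round(v)))
    for s,c in zip(st[1:],ce[1:]):
        if s[4]>30: 
            P=(s[0]+s[2]/2-.5+a, s[1]+s[3]/2-.5+max(b,0)); print('  dark comp',s.tolist(),'bbox c z22',w2b(ray(C,[P],.022)[0]).round(4),'z36',w2b(ray(C,[P],.036)[0]).round(4))
# ball
m=np.zeros_like(g); m[150:230,200:310]=(g[150:230,200:310]<62)*255
for k in cv2.findContours(m,0,1)[0]:
    A=cv2.contourArea(k);(x,y),rd=cv2.minEnclosingCircle(k)
    if A>150: q=ray(C,[(x,y)],.105)[0]; print('ball?',x,y,rd,A,q,w2b(q)); go(q[0],q[1],.107,YAW)
E
```

```text
time_s: 32.85
tcp_pos: [0.44, -0.0554, 0.2214]
eef_rot: [180.0, 0.0, -6.6]
contact_force: [-0.2, 1.2, 0.1]
gripper_width: 0.0504
gripper_force: 0.0
[ 0.4401 -0.0554  0.2214]
lane 0 (342, 76)
  dark comp [2, 3, 46, 45, 656] bbox c z22 [ 0.0138 -0.1432] z36 [ 0.0132 -0.1396]
  dark comp [14, 18, 17, 18, 248] bbox c z22 [ 0.0124 -0.1408] z36 [ 0.0118 -0.1373]
lane 1 (284, 76)
  dark comp [4, 3, 44, 45, 607] bbox c z22 [ 0.0136 -0.0857] z36 [ 0.013  -0.0844]
  dark comp [15, 17, 17, 18, 252] bbox c z22 [ 0.0131 -0.0832] z36 [ 0.0125 -0.0821]
lane 2 (225, 76)
  dark comp [5, 3, 43, 45, 1541] bbox c z22 [ 0.0136 -0.0289] z36 [ 0.013 -0.03 ]
ball? 255.7056427001953 190.72579956054688 13.145394325256348 486.0 [ 0.4404586 -0.0578403  0.105    ] [-0.08114405 -0.05677584]
shift [  0.6   2.4 114.4] turn [ 0.0001  0.0004 -0.0017] deg 0.1
```

Run:
```python
from hand import *
im=cv2.imread('pics/w16.png');C=cam('wrist');g=im.max(2)
for i in (0,1,2):
    u,v=proj(C,[[*LANE[i],.022]])[0].round().astype(int); a,b=u-31,v-29
    w=g[b:b+58,a:a+60]; m=(w<140).astype(np.uint8)
    cs=cv2.findContours(m,0,1)[0]; k=max((c for c in cs),key=lambda c:cv2.minEnclosingCircle(c)[1] if cv2.minEnclosingCircle(c)[1]<27 else 0)
    (x,y),rd=cv2.minEnclosingCircle(k); q=w2b(ray(C,[(x+a,y+b)],.022)[0]); print('lane',i,'disc',x+a,y+b,rd,q.round(4))
    f=np.zeros_like(m); cv2.drawContours(f,[k],-1,1,-1); br=((w>=140)&(f>0)).astype(np.uint8)
    n,l,st,ce=cv2.connectedComponentsWithStats(br)
    if n>1:
        j=1+st[1:,4].argmax(); kk=cv2.findContours((l==j).astype(np.uint8),0,1)[0][0]; (x,y),rd=cv2.minEnclosingCircle(kk); q2=w2b(ray(C,[(x+a,y+b)],.036)[0]); print('   ring',x+a,y+b,rd,st[j].tolist(),q2.round(4),'off',(q2-q).round(4))
for row in g[76-29:76+29:4,342-31:342+29:3]: print(' '.join('%3d'%x for x in row))
```

```text
lane 0 disc 342.2368412017822 73.39473724365234 23.32845115661621 [ 0.0145 -0.1429]
   ring 339.9395980834961 75.66107368469238 17.780954360961914 [13, 11, 33, 36, 684] [ 0.0118 -0.1372] off [-0.0027  0.0057]
lane 1 disc 284.89183616638184 73.83877563476562 22.742422103881836 [ 0.0138 -0.0861]
   ring 281.5 74.14705848693848 17.727806091308594 [12, 10, 34, 35, 698] [ 0.0129 -0.0816] off [-0.0009  0.0045]
lane 2 disc 227.40285873413086 74.02000045776367 22.67323875427246 [ 0.0137 -0.0293]
235 163 233 232 235 236 236 236 235 235 235 236 235 235 235 235 235 235 235 235
234 171 234 232 236 236 236 235 234 229 213 197 193 216 231 235 235 235 235 235
235 176 236 236 236 235 234 210 121  79  76  75  76  76  81 130 225 235 235 235
236 199 234 236 224 168 130  95 128 166 189 172 135  83  76  76  86 207 235 235
233 199 231 233 186 101 134 201 213 220 221 221 216 207 122  77  76  89 223 235
224 180 230 174 130 137 215 221 209 149 124 157 215 219 208 110  77  75 160 235
224 194 220 145 102 204 222 191  83  77  74  78 108 212 218 167  78  77 122 233
225 206 217 134 116 215 218 117  78  76  75  74  88 190 221 184  79  77 124 233
235 219 207 139 118 220 221 136  77  77  77  76 100 211 221 165  78  78 165 235
207 218 223 156 100 202 219 212 116  76  79 111 201 224 213  99  77  90 224 235
191 219 230 225 156 120 212 220 221 219 222 223 223 215 116  79  84 195 236 235
192 226 237 237 236 202 129 174 212 219 220 211 158  86  80  94 202 236 237 235
222 229 235 237 237 237 236 203 118  91  84  82  86 112 193 233 236 236 237 235
226 232 232 237 236 237 237 237 237 235 230 232 235 236 237 237 237 237 236 215
164 231 232 237 237 237 237 237 237 237 237 237 236 237 237 236 237 237 236 204
```

The rings are on the discs but 5–6 mm off centre towards +y. I regrip each at its release pose and shift it over.

```bash
python3 -c "
from bay import *
go(.5309,-.0948,.2,YAW-65)"
```

```text
shift [94.7 28.7 21.4] turn [3.0000e-04 3.0000e-04 1.1328e+00] deg 64.9
```

```bash
python3 -m pendant '[[50,15,0,0,0,0.18],[94.7,28.7,0,0,0,0.36],[94.7,28.7,0,0,0,0.54],[94.7,28.7,0,0,0,0.72],[94.7,28.7,0,0,0,0.9],[94.7,28.7,0,0,0,1.08],[94.7,28.7,0,0,0,1.133],[94.7,28.7,0,0,0,1.133],[94.7,28.7,60,0,0,1.133],[94.7,28.7,120,0,0,1.133],[94.7,28.7,160,0,0,1.133],[94.7,28.7,174,0,0,1.133],[94.7,28.7,174,0,0,1.133],[94.7,28.7,174,0,0,1.133]]' 50 20 && python3 -m pendant '[[0,0,0,0,0,0],[0,0,0,0,0,0],[0,0,0,0,0,0],[0,0,0,0,0,0]]' 0 25 && python3 -m pendant '[[0,0,-2,0,0,0],[2,0.5,-2,0,0,0],[4.5,1,-2,0,0,0],[4.5,1,-2,0,0,0],[4.5,1,0.5,0,0,0],[4.5,1,0.5,0,0,0]]' && python3 -m pendant '[[0,0,0,0,0,0],[0,0,0,0,0,0],[0,0,0,0,0,0],[0,0,-30,0,0,0],[0,0,-60,0,0,0],[0,0,-60,0,0,0]]' 50; python3 -c "
from bay import *
go(.5242,-.152,.1,YAW-65)"
```

```text
time_s: 34.65
tcp_pos: [0.5325, -0.0945, 0.0492]
eef_rot: [-179.8, -0.0, -71.4]
contact_force: [-0.8, -0.1, 0.6]
gripper_width: 0.0503
gripper_force: 0.0
time_s: 35.15
tcp_pos: [0.5315, -0.0946, 0.0483]
eef_rot: [-179.9, -0.0, -71.4]
contact_force: [-2.3, 1.4, 6.6]
gripper_width: 0.0302
gripper_force: 25.0
time_s: 35.9
tcp_pos: [0.5318, -0.0994, 0.0482]
eef_rot: [-180.0, -0.0, -71.4]
contact_force: [-4.3, 0.2, 12.9]
gripper_width: 0.0298
gripper_force: 25.1
time_s: 36.65
tcp_pos: [0.5332, -0.0991, 0.1092]
eef_rot: [-179.8, -0.1, -71.4]
contact_force: [0.8, -0.1, -0.1]
gripper_width: 0.0499
gripper_force: 0.0
shift [47.3 25.5  9.2] turn [-0.0042 -0.001   0.0014] deg 0.3
```

```bash
python3 -m pendant '[[47.3,25.5,0,0,0,0],[47.3,25.5,0,0,0,0],[47.3,25.5,0,0,0,0],[47.3,25.5,40,0,0,0],[47.3,25.5,60.5,0,0,0],[47.3,25.5,60.5,0,0,0],[47.3,25.5,60.5,0,0,0]]' 50 20 && python3 -m pendant '[[0,0,0,0,0,0],[0,0,0,0,0,0],[0,0,0,0,0,0],[0,0,0,0,0,0]]' 0 25 && python3 -m pendant '[[0,0,-2,0,0,0],[3,0,-2,0,0,0],[6,0,-2,0,0,0],[6,0,-2,0,0,0],[6,0,0,0,0,0],[6,0,0,0,0,0]]' && python3 -m pendant '[[0,0,0,0,0,0],[0,0,0,0,0,0],[0,0,0,0,0,0],[0,0,-50,0,0,0],[0,0,-100,0,0,0],[0,0,-150,0,0,0],[0,0,-150,0,0,0]]' 50; python3 -c "
from bay import *
go(.4401,-.0564,.22,YAW)"
```

```text
time_s: 37.52
tcp_pos: [0.5229, -0.1517, 0.047]
eef_rot: [-180.0, -0.0, -71.4]
contact_force: [0.3, -0.2, 0.6]
gripper_width: 0.0499
gripper_force: 0.0
time_s: 38.02
tcp_pos: [0.5228, -0.1522, 0.0471]
eef_rot: [-179.9, -0.0, -71.4]
contact_force: [-1.3, 2.0, 5.8]
gripper_width: 0.0304
gripper_force: 25.0
time_s: 38.78
tcp_pos: [0.5244, -0.158, 0.0471]
eef_rot: [-180.0, -0.0, -71.4]
contact_force: [-2.5, -0.3, 6.3]
gripper_width: 0.0302
gripper_force: 25.0
time_s: 39.65
tcp_pos: [0.5268, -0.158, 0.201]
eef_rot: [-179.6, -0.2, -71.4]
contact_force: [-0.1, 0.5, -1.2]
gripper_width: 0.0498
gripper_force: 0.0
shift [-123.9   49.6  -19.8] turn [-0.005  -0.0069 -1.1329] deg 64.9
```

```bash
python3 -m pendant '[[-50,20,-10,0,0,-0.18],[-100,40,-20,0,0,-0.36],[-124,50,-20,0,0,-0.54],[-124,50,-20,0,0,-0.72],[-124,50,-20,0,0,-0.9],[-124,50,-20,0,0,-1.08],[-124,50,-20,0,0,-1.133],[-124,50,-20,0,0,-1.133],[-124,50,-20,0,0,-1.133]]' 50 20
cat > lanes.py <<'E'
from hand import *
def lanes():
    C,im=shot('wrist'); print(pose()[0].round(4)); g=im.max(2)
    for i in (0,1,2):
        u,v=proj(C,[[*LANE[i],.022]])[0].round().astype(int); a,b=u-31,v-29
        w=g[b:b+58,a:a+60]; m=(w<140).astype(np.uint8)
        cs=cv2.findContours(m,0,1)[0]; k=max((c for c in cs),key=lambda c:cv2.minEnclosingCircle(c)[1] if cv2.minEnclosingCircle(c)[1]<27 else 0)
        (x,y),rd=cv2.minEnclosingCircle(k); q=w2b(ray(C,[(x+a,y+b)],.022)[0]); print('lane',i,'disc',round(rd,1),q.round(4))
        f=np.zeros_like(m); cv2.drawContours(f,[k],-1,1,-1); br=((w>=140)&(f>0)).astype(np.uint8)
        n,l,st,ce=cv2.connectedComponentsWithStats(br)
        if n>1:
            j=1+st[1:,4].argmax(); kk=cv2.findContours((l==j).astype(np.uint8),0,1)[0][0]; (x,y),rd=cv2.minEnclosingCircle(kk); q2=w2b(ray(C,[(x+a,y+b)],.036)[0]); print('   ring',round(rd,1),st[j].tolist(),q2.round(4),'off',(q2-q).round(4))
    m=np.zeros_like(g); m[150:230,200:310]=(g[150:230,200:310]<62)*255
    for k in cv2.findContours(m,0,1)[0]:
        A=cv2.contourArea(k);(x,y),rd=cv2.minEnclosingCircle(k)
        if A>150: q=ray(C,[(x,y)],.105)[0]; print('ball',rd,q,w2b(q)); go(q[0],q[1],.107,YAW)
lanes()
E
python3 lanes.py
```

```text
time_s: 40.78
tcp_pos: [0.4373, -0.0563, 0.2161]
eef_rot: [180.0, 0.0, -6.6]
contact_force: [0.4, 0.1, 0.7]
gripper_width: 0.05
gripper_force: 0.0
[ 0.4374 -0.0562  0.2162]
lane 0 disc 23.3 [ 0.0135 -0.1449]
   ring 18.2 [19, 10, 34, 36, 711] [ 0.0129 -0.1434] off [-0.0006  0.0016]
lane 1 disc 23.1 [ 0.0135 -0.0867]
   ring 18.1 [17, 8, 35, 36, 732] [ 0.0142 -0.0865] off [0.0007 0.0001]
lane 2 disc 23.1 [ 0.0135 -0.0286]
ball 13.59151840209961 [ 0.44032038 -0.05774478  0.105     ] [-0.08129218 -0.05669656]
shift [  3.2   1.1 109.2] turn [ 0.0001  0.0005 -0.0016] deg 0.1
```

Both collars are now centred to within 1.6 mm. I grip the ball again and lift the bar.

```bash
python3 -m pendant '[[3,1.5,50,0,0,0],[3,1.5,80,0,0,0],[3,1.5,109,0,0,0],[3,1.5,109,0,0,0],[3,1.5,109,0,0,0]]' 50 20 && python3 -m pendant '[[0,0,0,0,0,0],[0,0,0,0,0,0],[0,0,0,0,0,0],[0,0,0,0,0,0],[0,0,0,0,0,0]]' 0 30 && python3 -m pendant '[[0,2.5,-5.9,0.0625,0,0],[0,5.5,-11.5,0.125,0,0],[0,8.8,-17,0.1875,0,0],[0,12.3,-22.3,0.25,0,0],[0,12.3,-22.3,0.25,0,0],[0,12.3,-22.3,0.25,0,0]]'
```

```text
time_s: 41.45
tcp_pos: [0.441, -0.058, 0.1085]
eef_rot: [180.0, -0.0, -6.5]
contact_force: [-0.4, 0.1, -0.0]
gripper_width: 0.05
gripper_force: 0.0
time_s: 42.08
tcp_pos: [0.4406, -0.0579, 0.1079]
eef_rot: [-180.0, -0.0, -6.5]
contact_force: [-1.1, 2.8, 5.2]
gripper_width: 0.0223
gripper_force: 30.0
time_s: 42.82
tcp_pos: [0.4391, -0.0704, 0.1297]
eef_rot: [-165.7, -0.0, -6.6]
contact_force: [1.6, -0.1, -0.3]
gripper_width: 0.022
gripper_force: 30.0
```

```bash
python3 -m pendant '[[0,-6,1.5,0,0,0],[0,-15,3.8,0,0,0],[0,-27,6.9,0,0,0],[0,-39,10,0,0,0],[0,-51,13,0,0,0],[0,-63,16.1,0,0,0],[0,-75,19.1,0,0,0],[0,-87,22.2,0,0,0],[0,-99,25.3,0,0,0],[0,-111,28.3,0,0,0],[0,-120,30.6,0,0,0],[0,-124,31.6,0,0,0],[0,-124,31.6,0,0,0]]'
python3 - <<'E'
from h import *
C,im=shot('wrist','w20'); g=im.max(2)
s=r.get_state(); print(s['gripper_width'],s['gripper_force'],s['contact_force'])
E
```

```text
time_s: 44.45
tcp_pos: [0.4536, 0.0576, 0.1301]
eef_rot: [-165.6, -0.0, -6.5]
contact_force: [2.6, 2.1, 1.0]
gripper_width: 0.0222
gripper_force: 30.0
0.022277666947544135 29.999817609786987 [3.11243161 1.56365946 0.42485377]
```

```bash
python3 -m pendant '[[0,-6,1.5,0,0,0],[0,-15,3.8,0,0,0],[0,-25,6.4,0,0,0],[0,-35,8.9,0,0,0],[0,-43,11,0,0,0],[0,-48,12.3,0,0,0],[0,-50.5,12.9,0,0,0],[0,-50.5,12.9,0,0,0]]'
```

```text
time_s: 45.5
tcp_pos: [0.4593, 0.1085, 0.1298]
eef_rot: [-165.7, 0.0, -6.5]
contact_force: [4.4, -3.6, -2.6]
gripper_width: 0.0219
gripper_force: 30.0
```

```bash
python3 -m pendant '[[0,-1.5,0.4,0,0,0],[0,-1.5,0.4,0,0,0]]'; python3 -m pendant '[[0,-2,6,-0.0625,0,0],[0,-3.9,12.1,-0.125,0,0],[0,-5.3,18.3,-0.1875,0,0],[0,-6.4,24.6,-0.25,0,0],[0,-6.4,24.6,-0.25,0,0],[0,-6.4,24.6,-0.25,0,0]]'
```

```text
time_s: 45.75
tcp_pos: [0.4593, 0.1089, 0.1294]
eef_rot: [-165.8, 0.0, -6.5]
contact_force: [5.6, -8.4, -5.9]
gripper_width: 0.0219
gripper_force: 30.0
time_s: 46.5
tcp_pos: [0.4607, 0.1213, 0.1078]
eef_rot: [179.9, 0.0, -6.5]
contact_force: [5.8, -8.1, 1.2]
gripper_width: 0.022
gripper_force: 30.0
```

```bash
python3 -m pendant '[[0,0,0,0,0,0],[0,0,0,0,0,0],[0,0,0,0,0,0],[0,0,-40,0,0,0],[0,0,-80,0,0,0],[0,0,-110,0,0,0],[0,0,-110,0,0,0],[0,0,-110,0,0,0]]' 55; python3 -m pendant '[[0,-60,0,0,0,0],[-40,-120,-50,0,0,0],[-40,-180,-100,0,0,0],[-40,-240,-150,0,0,0],[-40,-240,-150,0,0,0],[-40,-240,-150,0,0,0]]'
python3 - <<'E'
from bay import *
a=cv2.imread('pics/w1.png')
C,im=shot('wrist','w22')
t0=cv2.imread('pics/top0.png').astype(int); C,t=shot('top','t22'); t=t[:,:,::-1].astype(int)
V0,V=t0.max(2),t.max(2)
b=V[233:248,215:230]<60; ys,xs=np.nonzero(b); q=ray(C,[[xs.mean()+215,ys.mean()+233]],.105)[0] if len(xs) else None; print('ball top view now',q,'then .4609 .1225',b.sum())
df=np.abs(t-t0).max(2)>45; n,l,st,ce=cv2.connectedComponentsWithStats(df.astype(np.uint8))
for s,c in zip(st[1:],ce[1:]):
    if s[4]>12: print('diff',s.tolist(),ray(C,[c],.02)[0].round(3))
s0=cv2.imread('pics/side0.png').astype(int); C,s=shot('side','s22'); s=s[:,:,::-1].astype(int)
df=np.abs(s-s0).max(2)>45; n,l,st,ce=cv2.connectedComponentsWithStats(df.astype(np.uint8))
for k in st[1:]:
    if k[4]>12: print('side diff',k.tolist())
print(proj(C,[[*b2w(-.083,.125),.105],[*LANE[1],.022],[*b2w(.012,.037),.036],[*b2w(.012,.095),.036]]).round())
E
```

```text
time_s: 47.5
tcp_pos: [0.4604, 0.1223, 0.2171]
eef_rot: [-180.0, 0.0, -6.5]
contact_force: [0.6, -0.4, -0.4]
gripper_width: 0.0549
gripper_force: 0.0
time_s: 48.25
tcp_pos: [0.4487, 0.3684, 0.3679]
eef_rot: [-180.0, -0.0, -6.4]
contact_force: [-1.3, -1.2, -0.5]
gripper_width: 0.0549
gripper_force: 0.0
ball top view now [0.46085098 0.12250368 0.105     ] then .4609 .1225 36
diff [59, 215, 91, 68, 2862] [0.422 0.547 0.02 ]
diff [155, 222, 8, 9, 46] [0.508 0.366 0.02 ]
diff [174, 222, 8, 9, 36] [0.507 0.297 0.02 ]
diff [357, 230, 9, 9, 59] [ 0.467 -0.369  0.02 ]
diff [14, 233, 61, 96, 2198] [0.37  0.775 0.02 ]
diff [355, 250, 9, 10, 59] [ 0.393 -0.358  0.02 ]
diff [1, 264, 8, 9, 46] [0.357 0.958 0.02 ]
diff [0, 323, 21, 12, 170] [0.131 0.94  0.02 ]
diff [0, 328, 66, 42, 892] [0.058 0.81  0.02 ]
diff [226, 330, 17, 14, 128] [0.117 0.102 0.02 ]
diff [254, 330, 8, 4, 15] [0.129 0.012 0.02 ]
diff [0, 336, 15, 11, 82] [0.081 0.957 0.02 ]
diff [12, 359, 50, 25, 595] [-0.037  0.844  0.02 ]
diff [284, 361, 5, 4, 13] [ 0.015 -0.085  0.02 ]
diff [218, 364, 11, 11, 75] [-0.006  0.139  0.02 ]
diff 
[... 180 characters left out ...]
, 38, 643]
side diff [132, 71, 9, 17, 107]
side diff [1, 75, 36, 27, 527]
side diff [25, 110, 6, 13, 47]
side diff [143, 178, 23, 18, 130]
side diff [34, 185, 7, 8, 32]
side diff [41, 184, 28, 43, 184]
side diff [168, 188, 9, 4, 24]
side diff [42, 192, 6, 11, 24]
side diff [177, 195, 10, 5, 22]
side diff [35, 197, 9, 16, 78]
side diff [19, 203, 10, 16, 71]
side diff [48, 203, 5, 12, 24]
side diff [235, 219, 10, 8, 54]
side diff [51, 243, 17, 16, 149]
side diff [32, 263, 16, 11, 30]
side diff [59, 267, 22, 11, 168]
side diff [83, 278, 4, 6, 16]
side diff [84, 286, 4, 8, 25]
side diff [310, 306, 16, 16, 156]
side diff [277, 318, 17, 16, 204]
[[192. 192.]
 [261. 243.]
 [239. 219.]
 [229. 211.]]
```

The ball is back at its starting pixels. Apart from the arm itself, the only differences from the starting pictures are the collars in their new places. I hand the job in.

```bash
python3 -c "
from plant import r
print(r.close_job())"
```

```text
the job is handed in; nothing more can be done
None
```

The changeover is done and handed in: two finished collars in the tray, both raw collars laid on the discs of lanes 0 and 1, sledge home and the bar down in its catch behind the striker (about 48 s of robot time).

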